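Slide the last slotted packing plate under the pump set

TASK

The pump set stands on its levelling screws and one anchor bolt still lacks its packing plate. With the fingertips, slide the loose slotted steel plate flat along the bench and in under the edge of the base plate, slot first, until that bolt meets the closed end of the slot and the plate lies square to the base plate; then draw the hand away. Do not pick the plate up or tip it, do not ram it or lean on the pump set, and leave everything else where it is.

Things in the scene. Friction and masses are not known exactly. Their poses are not given: they have to be found in the camera images.
- packing_plate: Loose flat bright steel plate, 80 mm wide (its x), 120 mm long (its y), 10 mm thick, 0.5 to 0.9 kg, lying on the bench beside the open edge. Origin: centre of the rectangle, underside. A 20 mm wide slot runs in along the middle line from its -y end, 66 mm deep; the +y end is plain. Home, its axes point as the pump set's do; at the start it is turned under 25 degrees from that.
- slot_end (a point): Where the bolt's axis comes to lie in the packing plate's slot when the bolt meets the closed end: the centre of the 80 x 120 mm rectangle, 5 mm above its underside.
- bolt (a point): Axis of the anchor bolt that lacks its plate, 5 mm above the bench: upright, 12 mm thick, 54 mm tall, rising from the bench through the base plate near its corner at the pump end; in the pump set's frame at x = -150, y = +90 mm, 30 mm inside the open edge.
- open_edge (a point): Middle of the base plate's open long edge, half-way up the 14 mm gap under it (7 mm above the bench); in the pump set's frame at x = 0, y = +120 mm. The packing plate goes in here towards the pump set's -y. Round feet, 20 mm wide, of two levelling screws stand 20 mm inside this edge at x = -75 and +75 mm.
- pump_set: Fixed: grey motor, aluminium bell housing and gear pump in line (along its x) on a dark steel base plate, 400 mm (x) by 240 mm (y) by 10 mm, its underside 14 mm above the bench. Origin: middle of the base plate, at bench height. Motor and pump keep within 70 mm either side of the x axis, up to 205 mm high. The pump is at the -x end. Its other three bolts have their plates.
- spanner: A combination spanner, 210 mm long, lying flat on the bench in front of the pump set. Origin: the middle of its length.
- socket: A steel spanner socket, 26 mm across and 38 mm tall, standing on the bench in front of the base plate. Origin: centre of its underside.
- plain_packer: A dark flat steel packer WITHOUT a slot, 60 x 100 x 6 mm, lying on the bench. Origin: centre of its underside.
- spray_can: A white and grey spray can with a black cap, 58 mm across and 190 mm tall, standing on the bench. Origin: centre of its underside.
- grease_tub: A yellow plastic tub, 84 mm across and 55 mm tall, standing on the bench. Origin: centre of its underside.
- level: A small engineer's level, 110 x 24 x 28 mm, standing on top of the base plate's edge between two anchor bolts. Origin: centre of its underside.
There are look-alikes about, which are no part of the job. Leave any brown look-alike of the packing_plate alone.

How it is judged:
At the end, for the whole second after the job is handed in: The packing plate lies flat and at rest on the bench under the base plate, the middle of the bolt within 6 mm of its place at the closed end of the slot, the plate within 0.1 rad (6 degrees) of square to the base plate (horizontal distance between slot_end and bolt below 0.006 m and angle between the y axis of packing_plate and the y axis of pump_set, either way round below 0.1 rad and height (world z) of slot_end below 0.008 m and angle between packing_plate's own z axis and vertical below 0.03 rad and linear speed of packing_plate below 0.01 m/s); the robot touches nothing.
It fails at once if the packing plate is lifted off the bench (its middle more than 8 mm up) or tipped by more than 0.09 rad (5 degrees) (height (world z) of slot_end above 0.013 m or angle between packing_plate's own z axis and vertical above 0.09 rad).
It fails at once if the plate is rammed against the pump set with more than 60 N (contact force between packing_plate and pump_set above 60 N).
It fails at once if the robot presses on the pump set with more than 10 N (contact force between any of the arm, the fingers and pump_set above 10 N).
It fails at once if something else on the bench is shifted by more than 20 mm, or the level by more than 10 mm (distance of any of spanner, socket, plain_packer, spray_can, grease_tub from where it was at the start of the episode above 0.02 m or distance of level from where it was at the start of the episode above 0.01 m).
It also fails if it takes over 72 s, if anything falls off the work surface, if the arm or the gripper's body presses on something with over 40 N, if the wrist force passes 120 N, or if a joint passes its speed limit or range.

ROBOT

A 7-joint arm with a two-finger parallel gripper is mounted at the origin on the work surface. World frame = base frame: x ahead of the robot, y to its left, z up, the work surface at z = 0. Lengths are in m, angles in rad, forces in N, time in s.
With the tool pointing down it reaches from about 0.4 to 0.875 m from the base axis. Payload 4.4 kg.
Tool frame: the origin (TCP) lies on the centre line of the jaws, within the pads' length; the fingertips stand 25 mm ahead of it and the grasp point (between the pads) lies 6 mm ahead of it (env.tip_extent is the z of the fingertips in the tool frame, in m); z points along the fingers, y is the direction in which the jaws open and shut (so a half turn about z gives the same grasp; the last joint's range is limited). The gripper opens to 85 mm and grips with 20 to 120 N. Pads are 22 mm wide; open, the fingers measure 114 mm over their backs; the gripper's body (76 mm by 85 mm) begins 54 mm behind the grasp point. The pads swing forward as they close: fully open they stand 13 mm farther back than shut.
Start: joints at [1.111, 0.628, 0.038, 1.517, -0.027, 0.996, -0.02], TCP at [0.249, -0.6, 0.256] pointing down, gripper open.
Joint ranges: [-3.06, 3.06], [-0.37, 2.12], [-1.25, 1.32], [0.18, 2.47], [-1.1, 4.24], [0.23, 1.98], [-2.94, 2.94]. Speed limits (rad/s): [2.57, 2.57, 3.14, 3.14, 3.14, 3.14, 3.14].

INTERFACE

Orientations are given as a rotation vector (axis times angle).
In Python, from station import env, vision gives the robot as it stands.
- The arm moves only by the shell command python3 -m creep 'ROWS' [OPENING] [FORCE]. ROWS is JSON, a list of rows, each a list of 2 entries, a list of its own where there are three numbers: the shift along the tool's x, y, z each as a share of 0.5 m, from -1 to 1, then the turn about the tool's z as a share of 45 degrees, from -1 to 1. A call has 1 to 5 rows; each row is the pose to reach, as a shift and turn from the pose commanded when the call began, along the tool's axes at that moment; what a row does not reach only later rows make up. A row lasts 1/10 s, in which the tool goes at most 50 mm and 8.59 degrees, less where a joint would pass 70% of its speed; a pose out of reach is approached as far as the arm can. A call with a number of a shift or a turn outside -1 to 1 is refused whole. A call with a gripper value outside its range is refused whole. OPENING is the finger opening in mm, from 0 to 85.4, set as the call begins (- or left out, the last holds). The fingers move at their own pace and stop on an object; FORCE is the grip in N (left out, the last holds). Time passes only in rows, so rows that repeat a pose let the fingers close. It gives the time, the measured TCP pose, the force and the opening at its end, in the units of the state.
- env.state(): the state, without advancing time (a new reading comes with each control period).
- vision.capture(name): name is "side" or "top"; returns (picture, depth): 480x640x3 uint8, blue, green, red; 480x640 float32, m along the optical axis (not along the pixel's ray), 0 where there is no reading.
- vision.camera_info(name): a dict with "intrinsics" (3x3 intrinsics, pixels), "D" ([k1, k2, p1, p2, k3] as OpenCV has them; the pictures are not rectified), "position" and "attitude" of the camera in the world. Camera axes: x right, y down, z forward; pixel columns grow to the right and rows downward; lengths in m; the calibration is good to about 2 mm. A picture is of the moment at which its call begins. camera_info takes no time and is no camera call.
- env.close_job(): hands the job in, once; it reports no verdict.
The state is a dict: "time": time; "qpos": joint angles; "qvel": joint speeds; "tau": joint torques, N m; "tool_pos": TCP position; "tcp_rot": TCP orientation; "contact_force": force on the tool from outside, world axes, zero at the start; "moment": the same for the moment, N m; "gripper_width": opening from 0.0 (shut) to 1.0 (fully open).
Only numpy, scipy, OpenCV 4.12 (cv2) and the standard library are available. Lean on these libraries where they do the work, as an engineer would, in place of code of your own. Each camera call takes 0.05 s, during which the arm holds its last target. There are 200 camera calls.

## Working session

There is one attempt and no reset: what is moved stays moved. The work goes in short steps, Python scripts to look and compute and a shell command to move; the robot and the scene stay as the last step left them, time stands still between calls to the robot, and variables do not carry over. Pictures are saved under pics/ and viewed, about 8 in all and at most 12, crops included, and the job is handed in when it is done.

```bash
ls; mkdir -p pics
python3 - <<'E'
from station import env, vision
import cv2
for n in("top","side"):
    p,d=vision.capture(n); cv2.imwrite(f"pics/{n}0.png",p); import numpy as np; np.save(f"pics/{n}0.npy",d)
    i=vision.camera_info(n); print(n,i)
print(env.state(), env.tip_extent)
E
```

```text
pics
top {'intrinsics': array([[526.95435011,   0.        , 319.79265794],
       [  0.        , 526.95435011, 228.82911381],
       [  0.        ,   0.        ,   1.        ]]), 'D': array([-0.04433509,  0.        ,  0.        ,  0.        ,  0.        ]), 'position': array([0.42077052, 0.03475375, 1.15350665]), 'attitude': array([-2.16879268,  2.11127904, -0.21538412])}
side {'intrinsics': array([[592.5603893 ,   0.        , 329.46601601],
       [  0.        , 592.5603893 , 239.89797475],
       [  0.        ,   0.        ,   1.        ]]), 'D': array([0.02994359, 0.        , 0.        , 0.        , 0.        ]), 'position': array([1.43910714, 0.15690523, 0.76966848]), 'attitude': array([-1.53947661, -1.90959145,  0.8559866 ])}
{'time': 0.1, 'qpos': array([ 1.11117437,  0.6292786 ,  0.03845026,  1.51826553, -0.02701125,
        0.99630487, -0.01999096]), 'qvel': array([ 0.00043919, -0.00110247,  0.00013804, -0.00298028, -0.00029022,
       -0.00157318,  0.00038905]), 'tau': array([ 2.61162946e-03, -5.64532578e+01,  1.22999053e+00, -1.93974406e+01,
        1.11367003e-02,  5.43342336e-03, -2.25906274e-05]), 'tool_pos': array([ 0.24924734, -0.59975007,  0.25546572]), 'tcp_rot': array([-3.07921434e+00, -6.14288846e-01,  5.53481581e-04]), 'contact_force': array([-0.30913629, -0.07565281, -0.19236632]), 'moment': array([-0.03396409,  0.01757965,  0.00272559]), 'gripper_width': 0.9981482012276224} 0.025
```

View pics/top0.png

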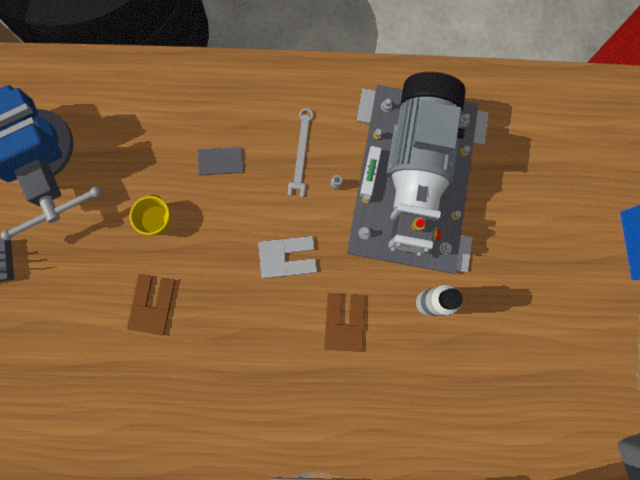

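View pics/side0.png

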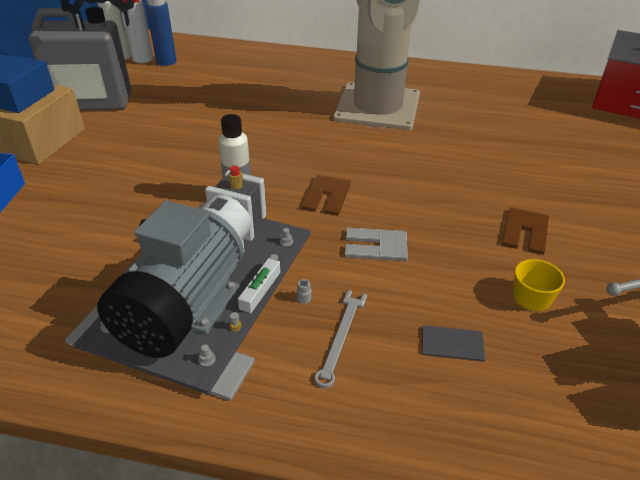

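The top view shows the bright slotted plate at about (287,257), with its slot facing the pump set. The bolt without a plate is at about (364,233). The possible mix-ups are:
- brown slotted plates at (152,303) and (346,321)
- dark packer at (220,161)
- plates already fitted at (367,105), (481,127) and (463,253)

I choose (287,257), since it is the only bright, loose, slotted plate.

```bash
cat > h.py <<'E'
import numpy as np, cv2
from station import env, vision
def ray(n,uv,z):
    i=vision.camera_info(n); R=cv2.Rodrigues(np.array(i['attitude']))[0]
    q=cv2.undistortPoints(np.float64(uv).reshape(-1,1,2),i['intrinsics'],i['D']).reshape(-1,2)
    d=np.c_[q,np.ones(len(q))]@R.T; p=i['position']
    return p+d*((z-p[2])/d[:,2])[:,None]
def proj(n,P):
    i=vision.camera_info(n); R=cv2.Rodrigues(np.array(i['attitude']))[0]
    return cv2.projectPoints((np.float64(P)-i['position'])@R,np.zeros(3),np.zeros(3),i['intrinsics'],i['D'])[0].reshape(-1,2)
def plate(im,box):
    hsv=cv2.cvtColor(im,cv2.COLOR_BGR2HSV); m=cv2.inRange(hsv,(0,0,120),(180,60,255))
    k=np.zeros_like(m); x0,y0,x1,y1=box; k[y0:y1,x0:x1]=m[y0:y1,x0:x1]
    c=max(cv2.findContours(k,0,cv2.CHAIN_APPROX_NONE)[0],key=cv2.contourArea)
    w=ray('top',c.reshape(-1,2),0.010)[:,:2]
    return c,w,cv2.minAreaRect((w*1000).astype(np.float32))
E
python3 - <<'E'
from h import *
im=cv2.imread('pics/top0.png')
c,w,r=plate(im,(240,220,330,295)); print('plate',r, proj('top',[[*np.array(r[0])/1000,.01]]))
hsv=cv2.cvtColor(im,cv2.COLOR_BGR2HSV)
# bolt tops & base corners, rough
for uv,z in (((375,86),.024),((478,101),.024),((461,272),.024),((348,254),.024),((364,232),.054),((387,104),.054),((464,118),.054),((446,246),.054)):
    print(uv,(ray('top',[uv],z)[0,:2]*1000).round(1))
a=cv2.resize(im[60:300,230:500],None,fx=2.2,fy=2.2,interpolation=cv2.INTER_CUBIC)
cv2.drawContours(a,[((c-[230,60])*2.2).astype(int)],-1,(0,0,255),1)
cv2.imwrite('pics/crop0.png',a)
E
```

```text
plate ((561.01318359375, 79.24810791015625), (80.73384857177734, 120.89805603027344), 7.74839973449707) [[286.97045376 256.68814357]]
(375, 86) [ 960.2 -109.5]
(478, 101) [ 933.1 -348.9]
(461, 272) [ 536.2 -299.2]
(348, 254) [568.8 -52.9]
(364, 232) [612.9 -83.9]
(387, 104) [ 903.8 -132.7]
(464, 118) [ 877.6 -305.5]
(446, 246) [ 587.7 -259.2]
```

View pics/crop0.png

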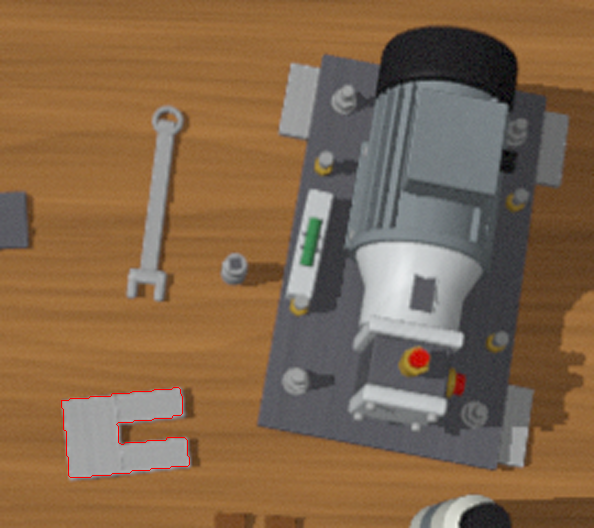

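The crop confirms the outlined bright slotted plate at 80.7 x 120.9 mm, with its slot opening toward the base plate. Next I'll tighten the pump frame using the base plate edge and a bolt seen in both views.

Run:
```python
from h import *
im=cv2.imread('pics/top0.png'); sd=cv2.imread('pics/side0.png')
hsv=cv2.cvtColor(im,cv2.COLOR_BGR2HSV)
# open edge: wood(saturated)->grey transition along rows
pts=[]
for v in list(range(125,168))+list(range(202,248)):
    row=hsv[v,335:385,1].astype(int); 
    if v in range(170,202): continue
    g=row<80; 
    for u in range(0,44):
        if g[u:u+6].all(): 
            a,b=row[u-1],row[u]; pts.append((335+u-1+(a-80)/(a-b+1e-6),v)); break
w=ray('top',pts,.024)[:,:2]*1000
for _ in range(4):
    vx,vy,x0,y0=cv2.fitLine(w.astype(np.float32),cv2.DIST_HUBER,0,.01,.01).ravel()
    r=(w-[x0,y0])@np.array([-vy,vx]); w=w[abs(r)<2.5]
print('edge ang',np.degrees(np.arctan(vy/vx)),len(w),'pt',x0,y0)
# bolt circles (bright blobs) top view
def blob(img,c,r):
    x,y=c; s=img[y-r:y+r+1,x-r:x+r+1]; g=cv2.cvtColor(s,cv2.COLOR_BGR2GRAY).astype(float); return g
def show(n,img,c,r,k=12):
    x,y=c; return cv2.resize(img[y-r:y+r,x-r:x+r],(290,290),interpolation=cv2.INTER_CUBIC)
tiles=[show('t',im,c,12) for c in ((364,233),(387,105))]+[show('s',sd,c,16) for c in ((286,236),(206,355))]
g=np.vstack([np.hstack(tiles[:2]),np.hstack(tiles[2:])]); cv2.imwrite('pics/bolts.png',g)
```

```text
edge ang -9.132114 85 pt 730.19275 -74.82385
```

View pics/bolts.png

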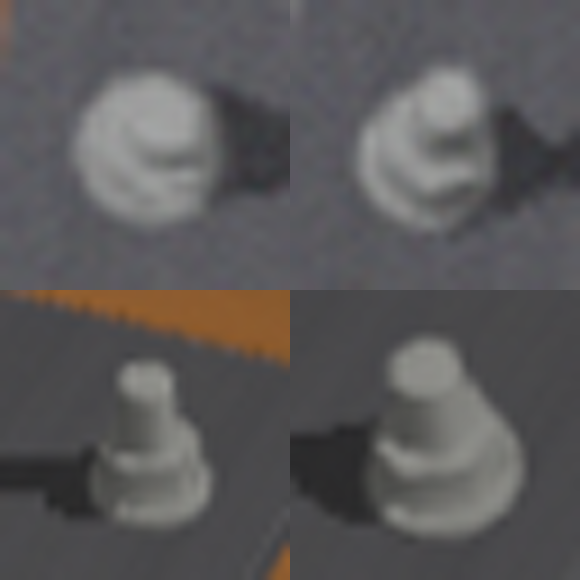

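The zoom shows the bolt tops: target bolt at top-view (365.2,229.7) and side-view (285.6,229.5), and the motor-end bolt at (387.8,100.5) and (204.5,346.9).

Run:
```python
from h import *
B={}
for nm,t,s in (('bolt',(365.2,229.7),(285.6,229.5)),('far',(387.8,100.5),(204.5,346.9))):
    for z in (.050,.054): print(nm,z,*(ray(n,[u],z)[0,:2].round(4)*1000 for n,u in (('top',t),('side',s))))
    B[nm]=(ray('top',[t],.054)[0,:2]+ray('side',[s],.054)[0,:2])*500
d=B['far']-B['bolt']; th=np.arctan2(d[1],d[0]); print(B,np.degrees(th),np.hypot(*d))
th=np.radians(-8.9); ex=np.array([np.cos(th),np.sin(th)]); ey=np.array([-ex[1],ex[0]])
print('edge to bolt (30?)',(np.array([730.19,-74.82])-B['bolt'])@ey)
c=np.array([561,79.2]); print('plate rel bolt in pump axes',(c-B['bolt'])@ex,(c-B['bolt'])@ey)
R=cv2.Rodrigues(env.state()['tcp_rot'])[0]; print(np.degrees(np.arctan2(R[1],R[0])))
# stage A start: plate x axis at 7.75deg; TCP 40+40mm behind the -x side at COM(y+4)
a=np.radians(7.75); px=np.array([np.cos(a),np.sin(a)]); py=np.array([-px[1],px[0]])
t=c+4*py-85*px; print('A start',t)
p=env.state()['tool_pos']; dd=np.r_[t/1000,p[2]]-p; print('tool shift',R.T@dd/0.5)
print('can',ray('top',[(450,300)],.19))
```

```text
bolt 0.05 [618.6 -86.8] [611.6 -87.3]
bolt 0.054 [617.9 -86.4] [616.2 -85.9]
far 0.05 [ 914.  -135.1] [ 909.4 -135.2]
far 0.054 [ 912.2 -134.5] [ 912.3 -133.6]
{'bolt': array([617.06673601, -86.14073904]), 'far': array([ 912.27623745, -134.04448598])} -9.21706590272056 299.0709258896854
edge to bolt (30?) 28.6857796958273
plate rel bolt in pump axes -80.97161458994897 154.6759079636216
[ 22.5642523  -67.43574896 112.98337047]
A start [476.236995    71.70113452]
tool shift [ 0.9345246  -1.06590079  0.00184096]
can [[ 0.46724883 -0.22864849  0.19      ]]
```

```bash
python3 -m creep '[[[0.31,-0.355,0],0],[[0.31,-0.355,0],0],[[0.31,-0.355,0],0],[[0.31,-0.355,0],0],[[0.31,-0.355,0],0]]' 50 20
python3 -m creep '[[[0.31,-0.355,0],0],[[0.31,-0.355,0],0],[[0.31,-0.355,0],0],[[0.31,-0.355,0],0],[[0.31,-0.355,0],0]]'
python3 -m creep '[[[0.31,-0.355,0],0.329],[[0.31,-0.355,0],0.329],[[0.31,-0.355,0],0.329],[[0.31,-0.355,0],0.329],[[0.31,-0.355,0],0.329]]'
python3 -c "
from h import *
print(env.tip_extent); R=cv2.Rodrigues(env.state()['tcp_rot'])[0]; print(R.round(3))"
```

```text
time: 0.6
tool_pos: [0.3252, -0.3731, 0.2561]
tcp_rot: [-3.078, -0.618, -0.0]
contact_force: [0.8, -0.3, -1.2]
gripper_width: 0.585
time: 1.1
tool_pos: [0.4, -0.1501, 0.2563]
tcp_rot: [-3.079, -0.619, -0.0]
contact_force: [0.4, -0.4, 0.2]
gripper_width: 0.591
time: 1.6
tool_pos: [0.4748, 0.0725, 0.2562]
tcp_rot: [-3.134, -0.214, -0.0]
contact_force: [0.6, -0.3, -0.9]
gripper_width: 0.587
0.025
[[ 0.991  0.136  0.   ]
 [ 0.136 -0.991  0.   ]
 [ 0.    -0.    -1.   ]]
```

```bash
python3 -m creep '[[[0,0,0.1],0],[[0,0,0.2],0],[[0,0,0.3],0],[[0,0,0.38],0],[[0,0,0.41],0]]'
python3 -m creep '[[[0,0,0.02],0],[[0,0,0.035],0],[[0,0,0.04],0],[[0,0,0.04],0]]'
python3 - <<'E'
from h import *
p,d=vision.capture('side'); t,_=vision.capture('top')
a=cv2.resize(p[130:290,290:490],(560,448)); b=cv2.resize(t[200:320,230:390],(560,420))
cv2.imwrite('pics/down1.png',np.vstack([a[:300],b[:300]]))
print(env.state()['contact_force'])
E
```

```text
time: 2.1
tool_pos: [0.4721, 0.0696, 0.0476]
tcp_rot: [3.134, 0.213, -0.01]
contact_force: [-0.8, -0.3, 0.6]
gripper_width: 0.585
time: 2.5
tool_pos: [0.4748, 0.0697, 0.0314]
tcp_rot: [-3.134, -0.213, -0.0]
contact_force: [-0.1, -0.3, 0.4]
gripper_width: 0.589
[0.73359693 0.29166016 0.09530687]
```

View pics/down1.png

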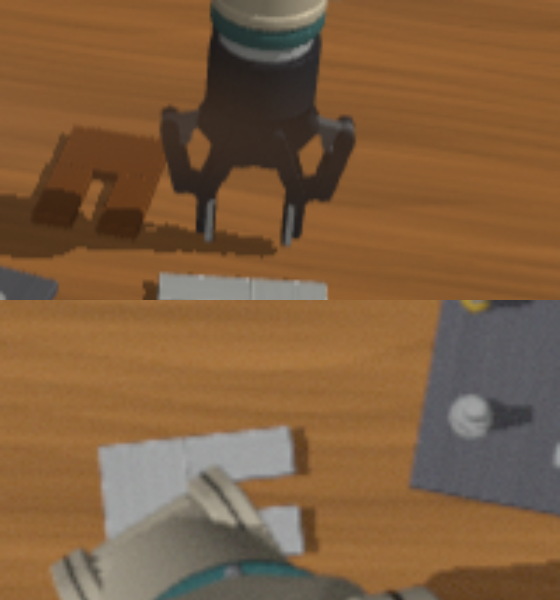

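The side view shows both fingertips over bare wood, behind the plate's near side and clear of it, at px (364.6,215.7) and (393.2,217.1). I'll check the tip height from those rays.

Run:
```python
from h import *
for z in (0,.005,.01,.015): print(z,(ray('side',[(364.6,215.7),(393.2,217.1)],z)[:,:2]*1000).round(1).tolist())
```

```text
0 [[473.7, 44.5], [464.9, 103.4]]
0.005 [[480.0, 45.2], [471.2, 103.7]]
0.01 [[486.2, 46.0], [477.5, 104.1]]
0.015 [[492.5, 46.7], [483.8, 104.4]]
```

```bash
python3 -m creep '[[[0,0,0.004],0],[[0,0,0.008],0],[[0,0,0.008],0]]'
python3 -m creep '[[[0,0,0.002],0],[[0,0,0.004],0],[[0,0,0.004],0]]'
python3 -m creep '[[[0,0,0.002],0],[[0,0,0.002],0]]'
python3 -m creep '[[[0,0,0.002],0],[[0,0,0.002],0]]'
```

```text
time: 2.9
tool_pos: [0.4748, 0.0699, 0.0278]
tcp_rot: [3.134, 0.212, 0.001]
contact_force: [0.3, -1.0, 0.2]
gripper_width: 0.587
time: 3.2
tool_pos: [0.4746, 0.0699, 0.0254]
tcp_rot: [3.134, 0.213, 0.0]
contact_force: [-0.5, 0.7, 0.6]
gripper_width: 0.585
time: 3.4
tool_pos: [0.4745, 0.0699, 0.0242]
tcp_rot: [-3.134, -0.212, 0.0]
contact_force: [0.2, -0.2, 0.9]
gripper_width: 0.588
time: 3.6
tool_pos: [0.4745, 0.0699, 0.0232]
tcp_rot: [-3.134, -0.213, 0.0]
contact_force: [0.3, 0.4, 0.5]
gripper_width: 0.585
```

```bash
python3 -m creep '[[[0.02,0,0],0],[[0.04,0,0],0],[[0.05,0,0],0],[[0.058,0,0],0],[[0.064,0,0],0]]'
for i in 1; do python3 -m creep '[[[0.007,0,0],0.015],[[0.014,-0.001,0],0.03],[[0.021,-0.001,0],0.045],[[0.028,-0.002,0],0.06],[[0.034,-0.002,0],0.075]]'; done
python3 -m creep '[[[0.007,0,0],0.015],[[0.014,-0.001,0],0.03],[[0.021,-0.001,0],0.045],[[0.028,-0.002,0],0.06],[[0.034,-0.002,0],0.075]]'
python3 -m creep '[[[0.007,0,0],0.015],[[0.014,-0.001,0],0.03],[[0.021,-0.001,0],0.045],[[0.028,-0.002,0],0.06],[[0.034,-0.002,0],0.075]]'
python3 - <<'E'
from h import *
p,d=vision.capture('side'); t,_=vision.capture('top')
a=cv2.resize(p[150:310,270:470],(560,448)); b=cv2.resize(t[190:310,230:390],(560,420))
cv2.imwrite('pics/push1.png',np.vstack([a[:300],b[:300]]))
E
```

```text
time: 4.1
tool_pos: [0.5067, 0.0742, 0.0233]
tcp_rot: [-3.134, -0.212, -0.0]
contact_force: [1.1, -0.2, -0.0]
gripper_width: 0.59
time: 4.6
tool_pos: [0.5189, 0.0772, 0.0229]
tcp_rot: [3.137, 0.12, -0.012]
contact_force: [-8.0, -0.1, 6.1]
gripper_width: 0.584
time: 5.1
tool_pos: [0.5355, 0.0796, 0.0229]
tcp_rot: [3.139, 0.028, -0.013]
contact_force: [-8.4, 1.1, 6.3]
gripper_width: 0.587
time: 5.6
tool_pos: [0.5525, 0.0812, 0.0229]
tcp_rot: [3.139, -0.064, -0.013]
contact_force: [-7.9, 1.0, 6.6]
gripper_width: 0.582
```

View pics/push1.png

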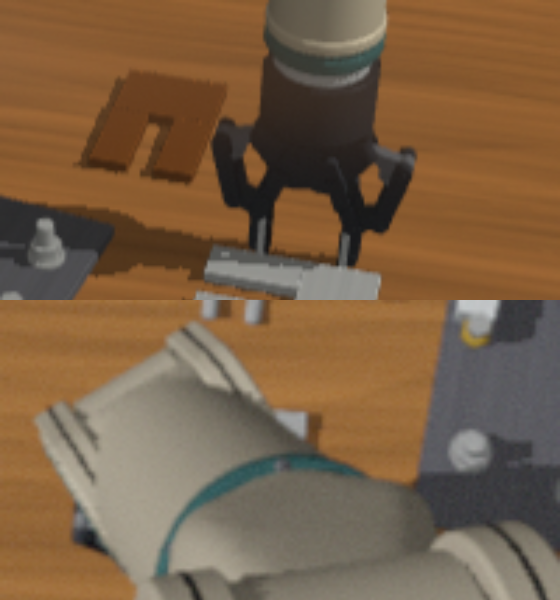

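The plate is being pushed squarely with about 8 N and stays flat. I'll continue, stop a little short, back off and measure.

```bash
python3 -m creep '[[[0.007,0,0],0.015],[[0.014,0,0],0.03],[[0.021,0,0],0.045],[[0.028,0,0],0.06],[[0.034,0,0],0.075]]'
python3 -m creep '[[[0.007,0,0],0.015],[[0.014,0,0],0.03],[[0.021,0,0],0.045],[[0.028,0,0],0.06],[[0.034,0,0],0.075]]'
python3 -m creep '[[[0,0,0],0],[[-0.02,0,0],0],[[-0.06,0,0],0],[[-0.12,0,0],0],[[-0.20,0,0],0]]'
python3 - <<'E'
from h import *
t,_=vision.capture('top'); cv2.imwrite('pics/top2.png',t)
c,w,r=plate(t,(235,180,343,290)); print(r,w.shape)
cv2.drawContours(t,[c],-1,(0,0,255),1)
cv2.imwrite('pics/top2c.png',cv2.resize(t[170:310,220:400],(720,560)))
E
```

```text
time: 6.2
tool_pos: [0.5701, 0.0811, 0.0229]
tcp_rot: [3.137, -0.157, -0.011]
contact_force: [-7.5, 1.4, 5.0]
gripper_width: 0.584
time: 6.7
tool_pos: [0.5872, 0.0798, 0.0229]
tcp_rot: [3.131, -0.249, -0.011]
contact_force: [-7.4, 1.6, 4.5]
gripper_width: 0.586
time: 7.2
tool_pos: [0.4925, 0.0945, 0.0236]
tcp_rot: [-3.13, 0.253, -0.005]
contact_force: [0.1, 1.3, -0.4]
gripper_width: 0.586
((580.1906127929688, 97.71421813964844), (135.4568328857422, 236.5782928466797), 63.395263671875) (465, 2)
```

View pics/top2c.png

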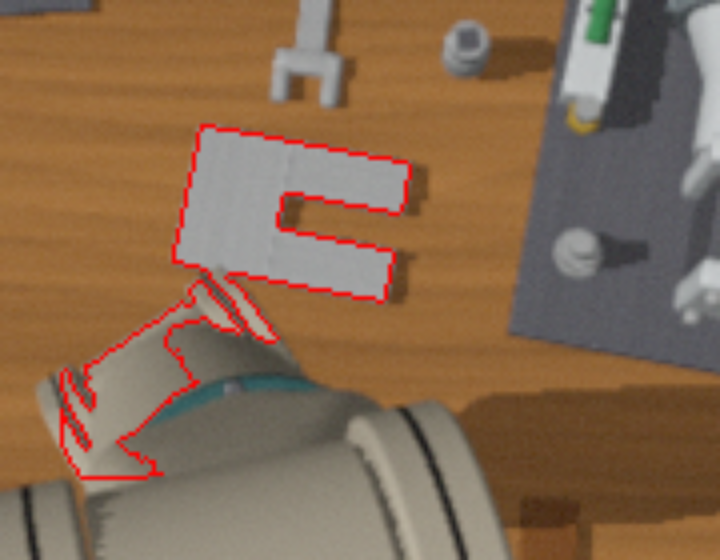

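The plate now lies flat and turned to match the pump set, with its slot facing the bolt. Its corners are at about (270,201.5), (322.5,211), (317,245) and (263.5,235.5). The arm's outline merges with the plate in the mask, so I'll take the corners instead.

Run:
```python
from h import *
t=cv2.imread('pics/top2.png'); g=cv2.cvtColor(t,cv2.COLOR_BGR2GRAY)
C=np.float32([(269.9,201.4),(322.3,210.7),(316.6,244.9),(263.4,235.4)]).reshape(-1,1,2)
w=ray('top',C.reshape(-1,2),.01)[:,:2]*1000; print(w.round(1))
e=lambda a,b:np.degrees(np.arctan2(*(w[a]-w[b])[::-1]))
print('x ang',e(0,3),e(1,2),'y ang-90',e(0,1)-90,e(3,2)-90)
c=w.mean(0); th=np.radians(-9.15); ex=np.array([np.cos(th),np.sin(th)]); ey=np.array([-ex[1],ex[0]])
B=np.array([617,-86.1]); print('center',c,'rel',(c-B)@ex,(c-B)@ey)
s=env.state(); print(s['tool_pos'],s['qpos'].round(2)); R=cv2.Rodrigues(s['tcp_rot'])[0]; print(np.degrees(np.arctan2(R[1],R[0])))
```

```text
[[683.4 121.5]
 [665.8   4.6]
 [588.8  15.3]
 [606.5 132.6]]
x ang -8.206676791316564 -7.900539026516874 y ang-90 -8.564614181310219 -8.591583064296515
center [636.15286143  68.48905853] rel -5.673554699609621 155.66765847284148
[0.48152687 0.09517144 0.02316627] [-0.16  0.82 -0.14  2.1   0.39  0.27 -2.36]
[  -8.96296862  -98.9610071  -171.46956113]
```

```bash
python3 -m creep '[[[0,0,-0.06],0],[[0,0,-0.14],0],[[0,0,-0.2],0],[[0,0,-0.2],0]]'
python3 -m creep '[[[0.08,-0.047,0],0.15],[[0.16,-0.094,0],0.3],[[0.24,-0.14,0],0.45],[[0.313,-0.187,0],0.6],[[0.313,-0.187,0],0.667]]'
python3 -m creep '[[[0,0,0],0.19],[[0,0,0],0.38],[[0,0,0],0.53],[[0,0,0],0.667],[[0,0,0],0.667]]'
python3 -m creep '[[[0,0,0],0.19],[[0,0,0],0.38],[[0,0,0],0.53],[[0,0,0],0.653],[[0,0,0],0.653]]'
python3 - <<'E'
from h import *
s=env.state(); print(s['qpos'].round(2)); R=cv2.Rodrigues(s['tcp_rot'])[0]; print(np.degrees(np.arctan2(R[1],R[0])))
print(R.T@(np.array([.6508,.1633,.0232])-s['tool_pos'])/.5)
E
```

```text
time: 7.65
tool_pos: [0.4943, 0.0953, 0.127]
tcp_rot: [-3.129, 0.25, -0.012]
contact_force: [0.6, 0.3, -0.7]
gripper_width: 0.587
time: 8.15
tool_pos: [0.6662, 0.1655, 0.1225]
tcp_rot: [-2.954, 1.054, -0.008]
contact_force: [-0.3, -0.0, -0.3]
gripper_width: 0.581
time: 8.65
tool_pos: [0.6609, 0.162, 0.1224]
tcp_rot: [2.584, -1.782, 0.002]
contact_force: [-0.2, -0.2, -0.1]
gripper_width: 0.582
time: 9.15
tool_pos: [0.6602, 0.1621, 0.1215]
tcp_rot: [2.05, -2.374, 0.003]
contact_force: [0.4, 0.2, -0.3]
gripper_width: 0.586
[-0.69  0.97  0.8   1.55 -0.79  0.98 -2.94]
[ -98.40048022  171.59899548 -119.99136543]
[-0.00054548  0.01866647  0.1965666 ]
```

Joint 7 is at its limit (-2.94), so I'll use the half-turned tool pose instead and push with the other side of the fingers.

```bash
python3 -m creep '[[[0,0,0],-0.18],[[0,0,0],-0.36],[[0,0,0],-0.54],[[0,0,0],-0.72],[[0,0,0],-0.889]]'
python3 -m creep '[[[0,0,0],-0.18],[[0,0,0],-0.36],[[0,0,0],-0.54],[[0,0,0],-0.72],[[0,0,0],-0.889]]'
python3 -m creep '[[[0,0,0],-0.18],[[0,0,0],-0.36],[[0,0,0],-0.54],[[0,0,0],-0.72],[[0,0,0],-0.889]]'
python3 -m creep '[[[0,0,0],-0.18],[[0,0,0],-0.36],[[0,0,0],-0.54],[[0,0,0],-0.72],[[0,0,0],-0.889]]'
python3 -m creep '[[[0,0,0],-0.18],[[0,0,0],-0.36],[[0,0,0],-0.444],[[0,0,0],-0.444],[[0,0,0],-0.444]]'
python3 - <<'E'
from h import *
s=env.state(); print(s['qpos'].round(2)); R=cv2.Rodrigues(s['tcp_rot'])[0]; print(np.degrees(np.arctan2(R[1],R[0])))
print(R.T@(np.array([.6508,.1633,.0232])-s['tool_pos'])/.5)
E
```

```text
time: 9.65
tool_pos: [0.6609, 0.1618, 0.1229]
tcp_rot: [2.748, -1.522, -0.002]
contact_force: [-0.3, -0.3, 0.0]
gripper_width: 0.587
time: 10.15
tool_pos: [0.6612, 0.162, 0.1233]
tcp_rot: [-3.103, 0.49, -0.0]
contact_force: [-0.5, -0.1, 0.7]
gripper_width: 0.581
time: 10.65
tool_pos: [0.6616, 0.1621, 0.1237]
tcp_rot: [-3.083, -0.601, -0.003]
contact_force: [0.8, -0.6, 0.0]
gripper_width: 0.584
time: 11.15
tool_pos: [0.6619, 0.1623, 0.124]
tcp_rot: [2.692, 1.62, 0.004]
contact_force: [-0.1, 0.1, -0.9]
gripper_width: 0.584
time: 11.65
tool_pos: [0.6617, 0.162, 0.1238]
tcp_rot: [2.38, 2.05, 0.003]
contact_force: [-0.0, 0.4, -0.7]
gripper_width: 0.584
[-0.27  0.82 -0.03  1.53  0.03  0.79 -0.45]
[81.47976223 -8.52033711 36.06301872]
[-0.00099759 -0.02213666  0.2012387 ]
```

```bash
python3 -m creep '[[[0,-0.022,0.07],0],[[0,-0.022,0.14],0],[[0,-0.022,0.18],0],[[0,-0.022,0.201],0],[[0,-0.022,0.201],0]]'
python3 -m creep '[[[-0.02,0,0],0],[[-0.035,0,0],0],[[-0.045,0,0],0]]'
python3 -m creep '[[[-0.01,0,0],0],[[-0.02,0.001,0],0],[[-0.03,0.002,0],0.003],[[-0.04,0.003,0],0.006],[[-0.05,0.004,0],0.009]]'
python3 -m creep '[[[-0.012,0.001,0],0],[[-0.024,0.002,0],0],[[-0.036,0.004,0],0.003],[[-0.048,0.005,0],0.006],[[-0.06,0.006,0],0.009]]'
python3 - <<'E'
from h import *
t,_=vision.capture('top'); cv2.imwrite('pics/top3.png',t); cv2.imwrite('pics/top3c.png',cv2.resize(t[170:290,240:400],(800,600),interpolation=cv2.INTER_CUBIC))
E
```

```text
time: 12.15
tool_pos: [0.6505, 0.164, 0.0232]
tcp_rot: [-2.38, -2.05, -0.0]
contact_force: [1.0, -0.7, 0.4]
gripper_width: 0.585
time: 12.45
tool_pos: [0.6474, 0.1394, 0.0232]
tcp_rot: [2.381, 2.047, -0.0]
contact_force: [-0.1, -0.3, 0.3]
gripper_width: 0.587
time: 12.95
tool_pos: [0.6458, 0.1183, 0.0232]
tcp_rot: [-2.386, -2.042, -0.004]
contact_force: [0.2, 4.8, 0.3]
gripper_width: 0.581
time: 13.45
tool_pos: [0.6442, 0.0881, 0.0233]
tcp_rot: [-2.393, -2.034, -0.004]
contact_force: [-0.2, 5.2, 1.4]
gripper_width: 0.591
```

View pics/top3c.png

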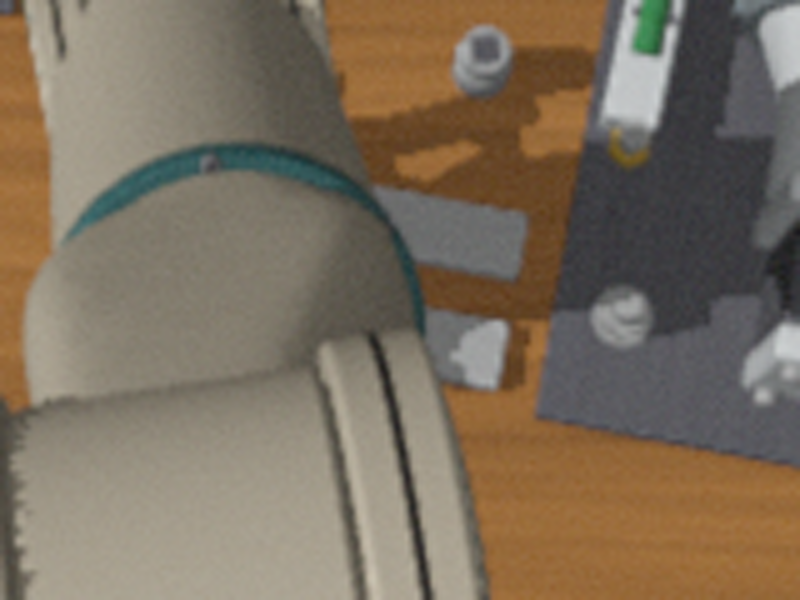

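The prongs point at the bolt, just short of the base plate edge. Their end corners in the crop are (527,210), (520,279), (508,320) and (500,390).

```bash
cat >> h.py <<'E'
th=np.radians(-9.15); ex=np.array([np.cos(th),np.sin(th)]); ey=np.array([-ex[1],ex[0]]); B=np.array([617,-86.1])
def rel(w): return np.c_[(w-B)@ex,(w-B)@ey]
E
python3 - <<'E'
from h import *
C=np.array([(527,210),(520,279),(508,320),(500,390),(375,186)])/5+[240,170]-.4
w=ray('top',C,.01)[:,:2]*1000; print(rel(w).round(1))
s=env.state(); R=cv2.Rodrigues(s['tcp_rot'])[0]; print(s['tool_pos'],np.degrees(np.arctan2(R[1],R[0])),rel(s['tool_pos'][None,:2]*1000),np.array(s['qpos']).round(2))
E
```

```text
[[ 41.3  47.4]
 [ 10.   45. ]
 [ -9.1  47. ]
 [-40.4  45. ]
 [ 39.2 115.7]]
[0.64407294 0.08619713 0.02319863] [80.6433188  -9.35674162 41.51752793] [[ -0.67018908 174.40984591]] [-0.16  0.93 -0.03  1.66  0.05  0.56 -0.38]
```

Lateral alignment is good: the slot centre is 0.5 mm off the bolt line and the plate about 1.5° off square. There are about 104 mm to go, so I'll push on, slowing as the end nears.

```bash
python3 -m creep '[[[-0.014,0,0],0],[[-0.028,0,0],0],[[-0.042,0,0],0],[[-0.054,0,0],0.005],[[-0.066,0,0],0.01]]'
python3 -m creep '[[[-0.01,0,0],0],[[-0.02,0,0],0],[[-0.03,0,0],0],[[-0.04,0,0],0],[[-0.05,0,0],0]]'
python3 -m creep '[[[-0.01,0,0],0],[[-0.02,0,0],0],[[-0.03,0,0],0],[[-0.04,0,0],0],[[-0.05,0,0],0]]'
python3 - <<'E'
from h import *
s=env.state(); R=cv2.Rodrigues(s['tcp_rot'])[0]; print(np.degrees(np.arctan2(R[1],R[0])),rel(s['tool_pos'][None,:2]*1000),s['contact_force'],s['qpos'].round(2))
E
```

```text
time: 14.0
tool_pos: [0.6389, 0.055, 0.0232]
tcp_rot: [-2.402, -2.025, -0.004]
contact_force: [1.0, 6.1, 1.3]
gripper_width: 0.584
time: 14.5
tool_pos: [0.6346, 0.0305, 0.0232]
tcp_rot: [-2.401, -2.025, -0.004]
contact_force: [-0.3, 5.9, 2.3]
gripper_width: 0.59
time: 15.0
tool_pos: [0.6303, 0.0059, 0.0232]
tcp_rot: [-2.401, -2.025, -0.003]
contact_force: [0.6, 5.2, 2.7]
gripper_width: 0.584
[80.27798687 -9.72212759 53.83337987] [[-1.477872   92.94861848]] [0.60377598 5.20425764 2.69269022] [-0.02  0.91 -0.05  1.72  0.07  0.52 -0.29]
```

```bash
python3 -m creep '[[[-0.006,0,0],0],[[-0.012,0.001,0],0],[[-0.018,0.001,0],0],[[-0.024,0.002,0],0],[[-0.028,0.002,0],0]]'
python3 -m creep '[[[-0.002,0,0],0],[[-0.004,0,0],0],[[-0.006,0,0],0],[[-0.008,0,0],0],[[-0.008,0,0],0]]'
python3 -m creep '[[[-0.002,0,0],0],[[-0.004,0,0],0],[[-0.004,0,0],0]]'
python3 - <<'E'
from h import *
s=env.state(); print(rel(s['tool_pos'][None,:2]*1000),s['contact_force'])
p,_=vision.capture('side');cv2.imwrite('pics/side4.png',cv2.resize(p[190:310,230:390],(800,600),interpolation=cv2.INTER_CUBIC))
E
```

```text
time: 15.5
tool_pos: [0.6288, -0.008, 0.0232]
tcp_rot: [-2.401, -2.024, -0.003]
contact_force: [1.9, 6.3, 2.2]
gripper_width: 0.587
time: 16.0
tool_pos: [0.6282, -0.0121, 0.0232]
tcp_rot: [-2.402, -2.025, -0.003]
contact_force: [0.7, 4.7, 2.9]
gripper_width: 0.588
time: 16.3
tool_pos: [0.6278, -0.014, 0.0232]
tcp_rot: [-2.402, -2.025, -0.003]
contact_force: [0.5, 5.7, 1.4]
gripper_width: 0.584
[[-0.76856435 72.89130378]] [0.47445418 5.69278518 1.39147279]
```

View pics/side4.png

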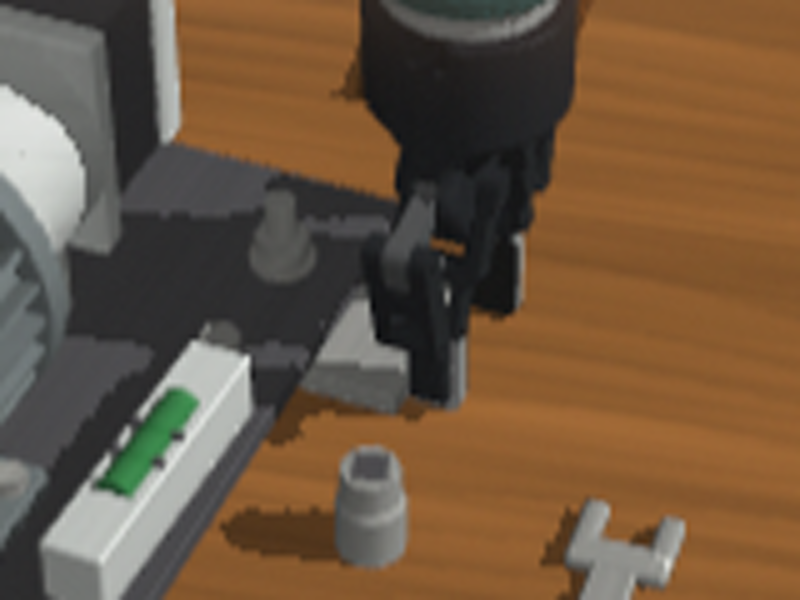

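The plate is under the edge with roughly 30 mm left out, and the fingers are behind it and clear of the base plate. I'll creep 1 mm at a time until the force rises.

```bash
python3 -m creep '[[[-0.002,0,0],0],[[-0.002,0,0],0]]'
python3 -m creep '[[[-0.002,0,0],0],[[-0.002,0,0],0]]'
python3 -m creep '[[[-0.002,0,0],0],[[-0.002,0,0],0]]'
```

```text
time: 16.55
tool_pos: [0.6277, -0.0149, 0.0232]
tcp_rot: [-2.401, -2.025, -0.003]
contact_force: [0.6, 5.3, 2.6]
gripper_width: 0.584
time: 16.75
tool_pos: [0.6275, -0.0159, 0.0232]
tcp_rot: [-2.401, -2.025, -0.003]
contact_force: [-0.0, 4.8, 2.1]
gripper_width: 0.587
time: 16.95
tool_pos: [0.6273, -0.0169, 0.0232]
tcp_rot: [-2.401, -2.025, -0.003]
contact_force: [0.7, 4.4, 2.8]
gripper_width: 0.587
```

```bash
python3 -m creep '[[[-0.002,0,0],0],[[-0.002,0,0],0]]'
python3 -m creep '[[[-0.002,0,0],0],[[-0.002,0,0],0]]'
```

```text
time: 17.15
tool_pos: [0.6272, -0.0179, 0.0232]
tcp_rot: [-2.401, -2.025, -0.003]
contact_force: [1.3, 6.5, 2.0]
gripper_width: 0.589
time: 17.35
tool_pos: [0.6271, -0.0181, 0.0232]
tcp_rot: [-2.401, -2.025, -0.004]
contact_force: [1.8, 7.4, 1.8]
gripper_width: 0.585
```

```bash
python3 -m creep '[[[-0.002,0,0],0],[[-0.002,0,0],0]]'
```

```text
time: 17.55
tool_pos: [0.6271, -0.0182, 0.0232]
tcp_rot: [-2.4, -2.025, -0.006]
contact_force: [0.8, 8.3, 3.2]
gripper_width: 0.589
```

The TCP stopped advancing 68.7 mm from the bolt, where I expected about 70, and the force is rising gently, so the bolt has met the slot end. One firmer nudge, then I'll withdraw and check.

```bash
python3 -m creep '[[[-0.003,0,0],0],[[-0.006,0,0],0],[[-0.006,0,0],0]]'
python3 -m creep '[[[0.01,0,0],0],[[0.03,0,0],0],[[0.08,0,0],0],[[0.14,0,0],0],[[0.2,0,0],0]]'
python3 -m creep '[[[0,0,-0.08],0],[[0,0,-0.16],0],[[0.08,0,-0.24],0],[[0.16,0,-0.3],0],[[0.25,0,-0.3],0]]'
python3 - <<'E'
from h import *
t,_=vision.capture('top'); p,_=vision.capture('side'); cv2.imwrite('pics/top5.png',t);cv2.imwrite('pics/side5.png',p)
a=cv2.resize(t[190:270,310:410],(500,400),interpolation=cv2.INTER_CUBIC); b=cv2.resize(p[210:290,260:360],(500,400),interpolation=cv2.INTER_CUBIC)
cv2.imwrite('pics/end.png',np.vstack([a[:300],b[:300]])); print(env.state()['contact_force'])
E
```

```text
time: 17.85
tool_pos: [0.627, -0.0184, 0.0232]
tcp_rot: [-2.397, -2.025, -0.01]
contact_force: [2.1, 12.2, 1.6]
gripper_width: 0.584
time: 18.35
tool_pos: [0.6426, 0.0734, 0.0225]
tcp_rot: [2.404, 2.021, -0.004]
contact_force: [0.5, 0.3, -0.5]
gripper_width: 0.586
time: 18.85
tool_pos: [0.6672, 0.1951, 0.1778]
tcp_rot: [2.403, 2.014, 0.007]
contact_force: [0.8, 0.0, 0.2]
gripper_width: 0.584
[-0.90671633  1.09825165 -0.8342086 ]
```

View pics/end.png

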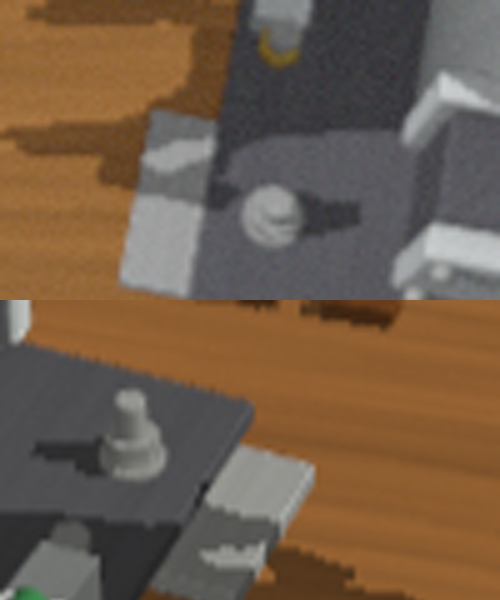

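The plate lies flat, with about 30 mm protruding past the edge. Its outer corners are at (152,110) and (120,283) in the top tile. I'll compute the final pose from them.

Run:
```python
from h import *
C=np.array([(152,110),(120,283)])/5+[310,190]-.4
w=ray('top',C,.01)[:,:2]*1000; r=rel(w); print('outer corners (ideal x +-40, y 60)',r.round(1)); d=r[0]-r[1]; print('angle off',np.degrees(np.arctan2(d[1],d[0])),np.hypot(*d))
t0=cv2.imread('pics/top0.png');t5=cv2.imread('pics/top5.png')
for n,(x0,y0,x1,y1) in dict(socket=(328,172,346,192),level=(358,145,384,200),spanner=(288,150,316,198)).items():
    print(n,cv2.minMaxLoc(cv2.matchTemplate(t5[y0-8:y1+8,x0-8:x1+8],t0[y0:y1,x0:x1],5))[1::2])
```

```text
outer corners (ideal x +-40, y 60) [[ 39.2  58.3]
 [-39.8  58.4]]
angle off -0.0844068467990508 78.98499493152497
socket (0.6935532689094543, (8, 8))
level (0.9164276719093323, (8, 8))
spanner (0.994716227054596, (8, 8))
```

The plate's centre is within about 2 mm of the bolt and it is square to within about 0.1°. The socket, level and spanner have not moved.

```bash
python3 -m creep '[[[0,0,0],0],[[0,0,0],0]]'; python3 -c "
from station import env; print(env.close_job())"
```

```text
time: 19.15
tool_pos: [0.6637, 0.1947, 0.1719]
tcp_rot: [2.404, 2.021, -0.005]
contact_force: [1.1, -0.3, -0.3]
gripper_width: 0.584
the job is handed in; nothing more can be done
None
```

The packing plate is under the base plate with the bolt at the closed end of its slot, and the job was handed in at about 19 s of the 72 s allowed. I slid it flat with two fingertips, first sideways and round until it was square to the base plate, then from its plain end under the edge. At the end I crept in 1 mm at a time until it stopped at the bolt; the wrist force peaked at about 12 N, and then I drew the hand away.

- **Fit:** in the last top view the plate's centre was about 1.7 mm from the bolt, and the plate was square to within about 0.1°. The limits are 6 mm and 6°. The last two views showed it lying flat.
- **Robot:** it was clear of everything, with the force reading at noise level.
- **Other objects:** the spanner, socket and level matched their starting places in the picture. The socket's match was weak (0.69), possibly because of the arm's shadow, though its position was unchanged. I did not re-check the packer, tub and can, but nothing was moved near them while the hand was low.
- **Small disagreements:** the creep stopped about 1.3 mm later than I expected, and the final position reads about 1.6 mm too far in. Both are close to the 2 mm camera calibration.
- **Joint limit:** joint 7 came right up to its lower limit (-2.94 rad) while the hand was turning in the air. I turned the tool the other way, and the moves after that ran normally.

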